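# Wind the can clamp shut on an empty can

### The job

An empty aluminium can lies loose in the hand-wound can clamp. Take the upright black grip of the red handwheel and wind it clockwise, seen from above, until the sliding jaw has brought the can home and holds it snug between jaw and orange end plate, then let go of the wheel. Work the jaw by the wheel only: do not push the jaw or the can by hand.

Things in the scene. Friction and masses are not known exactly. Their poses are not given: they have to be found in the camera images.
- clamp: Can clamp screwed to the table: plywood base (x -75..75, y -90..320 mm), grey gear housing, level red handwheel on top (134 mm across, top at 116 mm; all else but the grip is lower), orange end plate 96 mm high with inner face at y = 285. Origin: on the table straight below the wheel's axis. z up; +y runs from wheel to end plate, the way the jaw advances.
- grip (a point): Middle of the wheel's upright black grip, 26 mm across, from 116 to 168 mm above the table (point at 144). It spins freely on its own axis and circles the wheel's axis at 60 mm radius. Clockwise from above advances the jaw 25 mm per radian; 2 to 3.3 rad from the start bring it home. It takes about 2 N at the grip and stays where left.
- jaw: Sliding jaw: black rubber disc 60 mm across on a steel bar from the housing. Origin: centre of its front face, 51 mm above the table, at x = 0 of the clamp. It slides along the clamp's y only, starts at y = 90 to 118 mm and is at y = 170 mm when the can is snug; the wheel then turns hard (springy, about 1.5 N more per mm at the grip).
- can: Empty aluminium can, 66 mm across, 115 mm long, 30 g, lying along the clamp's y in a low wooden V cradle on its base. Origin: its centre, 51 mm above the table. It starts up to 25 mm short of the end plate; against the plate its centre is at y = 227.5 mm of the clamp. It may roll about its length.
There are look-alikes about, which are no part of the job. What is shaped like the can but blue or yellow is not meant.

How it is judged:
By the outcome, as a careful person would: the job done as asked, in the order asked, and still so for the second after the job is handed in, with the robot touching nothing.
It also fails if it takes over 38 s, if anything falls off the work surface, if the arm or the gripper's body presses on something with over 40 N, if the wrist force passes 120 N, or if a joint passes its speed limit or range.

### The arm

A 6-joint arm with a two-finger parallel gripper is mounted at the origin on the work surface. World frame = base frame: x ahead of the robot, y to its left, z up, the work surface at z = 0. Lengths are in m, angles in rad, forces in N, time in s.
With the tool pointing down it reaches from about 0.25 to 0.775 m from the base axis. Payload 4 kg.
Tool frame: the origin (TCP) lies between the finger pads; the fingertips stand 11 mm ahead of it and the grasp point (between the pads) lies 8 mm behind it; z points along the fingers, y is the direction in which the jaws open and shut (so a half turn about z gives the same grasp; the last joint's range is limited). The gripper opens to 94 mm and grips with 3 to 60 N. Pads are 16 mm wide; open, the fingers measure 119 mm over their backs; the gripper's body (75 mm by 177 mm) begins 78 mm behind the grasp point.
Start: joints at [1.118, 0.087, 1.371, -0, 1.684, -0.103], TCP at [0.189, 0.517, 0.217] pointing down, gripper open.
Joint ranges: [-3.1, 3.1], [-0.76, 2.03], [0.27, 2.55], [-1.08, 4.22], [0.17, 2.65], [-2.57, 2.57]. Speed limits (rad/s): [2.79, 2.79, 3.14, 3.14, 3.14, 3.14].

### API

Orientations are given as [roll, pitch, yaw] about the fixed x, y, z axes, in that order (R = Rz(yaw) Ry(pitch) Rx(roll)).
In Python, from bench import get_obs, cams, ticket gives the robot as it stands. The module is installed in compiled form; this text tells all that it offers.
- The arm moves only by the shell command python3 -m crank 'ROWS'. ROWS is JSON, a list of rows, each an object of numbers: "tx", "ty", "tz": the shift along the tool's x, y, z in cm; "twist": the turn about the tool's z in degrees; "grip": the opening, from 0 (shut) to 1 (fully open). In form: [{"tx": .., "ty": .., "tz": .., "twist": .., "grip": ..}, ...]. A call has 1 to 12 rows; each row shifts and turns the commanded pose from where the row before left it, along the tool's axes as they then stand; what a row does not reach is not made up. A row lasts 1/8 s, in which the tool goes at most 62.5 mm and 10.7 degrees, less where a joint would pass 70% of its speed; a pose out of reach is approached as far as the arm can. A call is refused whole if a number of a shift passes 6.25 or a number of a turn 10.7, either way. A call with a gripper value outside its range is refused whole. The fingers move at their own pace and stop on an object; the grip force is fixed at half the most. Time passes only in rows, so rows that do not move let the fingers close. It gives the time, the measured TCP pose, the force and the opening at its end, in the units of the state.
- get_obs(): the state, without advancing time (a new reading comes with each control period).
- cams.snapshot(name): name is "side" or "top" or "wrist"; returns a dict with "frame" (480x640x3 uint8, red, green, blue), "intrinsics" (3x3 intrinsics, pixels), "dist" ([k1, k2, p1, p2, k3] as OpenCV has them; the pictures are not rectified), "R" (3x3) and "t" (3): a world point X has camera coordinates R X + t; the wrist camera has in their place "hand_eye" (4x4, takes a point from camera to tool coordinates, whose origin is the TCP and whose axes are the flange's). Camera axes: x right, y down, z forward; pixel columns grow to the right and rows downward; lengths in m; the calibration is good to about 2 mm. A picture is of the moment at which its call begins: read the wrist's pose just before it. There is no depth.
- ticket.close_job(): hands the job in, once; it reports no verdict.
Trained networks look in a picture, given as the dict that the camera call returned (one of the last four; its "shot" number tells which), for a name from the list of things; names that differ only in an ending like _2 or _b are one class to them, and where a whole thing is asked for, a point or a joint stands for the part that bears it (a point fixed in the world has none). Each returns a list of dicts, best first, with "conf" (0 to 1); they miss things now and then, are a little off and sometimes report something else, mostly with a low value. They report only what shows in the picture. A call takes as long as a camera call. They do not tell look-alikes from the thing itself.
- cams.outline_of(picture, query): "region" (480x640 bool, what is visible of it) and "centre" ([column, row] in pixels, amid what is visible of it).
The state is a dict: "time": time; "joint_positions": joint angles; "qvel": joint speeds; "joint_torque": joint torques, N m; "tool_pos": TCP position; "ee_rot": TCP orientation; "wrist_force": force on the tool from outside, world axes, zero at the start; "wrist_torque": the same for the moment, N m; "width": finger opening in m.
Only numpy, scipy, OpenCV 4.12 (cv2) and the standard library are available. Lean on these libraries where they do the work, as an engineer would, in place of code of your own. Each camera call takes 0.05 s, during which the arm holds its last target.

## Working session

There is one attempt and no reset: what is moved stays moved. The work goes in short steps, Python scripts to look and compute and a shell command to move; the robot and the scene stay as the last step left them, time stands still between calls to the robot, and variables do not carry over. Pictures are saved under pics/ and viewed, and the job is handed in when it is done.

```bash
mkdir -p pics; python3 - <<'E'
from bench import get_obs,cams
import cv2,pickle
print(get_obs())
for n in ("top","side"):
    s=cams.snapshot(n)
    cv2.imwrite(f"pics/{n}0.png",s["frame"][:,:,::-1])
    pickle.dump(s,open(f"{n}0.pkl","wb"))
    print(n,s["intrinsics"],s["dist"],s["R"],s["t"])
    for q in ("clamp","grip","jaw","can"):
        for d in cams.outline_of(s,q): print(q,d["conf"],d["centre"],d["region"].sum())
E
```

```text
{'time': 0.0, 'joint_positions': array([ 1.11791594e+00,  8.79751958e-02,  1.37225783e+00, -2.99415957e-05,
        1.68357740e+00, -1.03098391e-01]), 'qvel': array([ 0.00065694,  0.00120911,  0.00042277,  0.00222073,  0.00059279,
       -0.00080274]), 'joint_torque': array([-9.69503526e-04, -3.40160608e+01, -3.02431798e+01,  7.16894749e-02,
        3.28891631e-02, -1.78798314e-04]), 'tool_pos': array([0.18826452, 0.51621931, 0.21529129]), 'ee_rot': array([-3.13938359e+00, -1.98642984e-04,  2.79180710e+00]), 'wrist_force': array([-0.45757251,  0.09124983, -0.258028  ]), 'wrist_torque': array([-0.04725709, -0.00968233,  0.02471358]), 'width': 0.09432519162719598}
top [[494.18745895   0.         320.99306734]
 [  0.         494.18745895 243.11896803]
 [  0.           0.           1.        ]] [-0.04387309  0.          0.          0.          0.        ] [[ 0.00911445 -0.99893349 -0.04526383]
 [-0.99385323 -0.00405515 -0.11063147]
 [ 0.11032993  0.04599395 -0.99283023]] [0.05226979 0.53951296 0.69410653]
clamp 0.56 [485.0, 259.2] 25902
grip 0.97 [565.0, 255.5] 4590
jaw 0.6 [473.0, 258.7] 1006
can 0.98 [304.0, 373.6] 3805
can 0.77 [395.7, 253.9] 3850
can 0.59 [338.0, 134.8] 3315
side [[581.1855743    0.         325.97606631]
 [  0.         581.1855743  237.40417153]
 [  0.           0.           1.        ]] [-0.13748671  0.          0.          0.          0.        ] [[-0.95387403 -0.29993751 -0.01272099]
 [-0.19284657  0.64467258 -0.73973472]
 [ 0.23007506 -0.70316055 -0.67277835]] [0.50127053 0.16884888 0.772967  ]
clamp 0.57 [360.4, 220.9] 15606
grip 0.86 [372.3, 134.1] 1981
grip 0.24 [340.6, 229.3] 2121
can 0.8 [435.5, 328.4] 3586
can 0.66 [214.1, 253.3] 2960
can 0.58 [340.1, 227.7] 2092
```

View pics/top0.png

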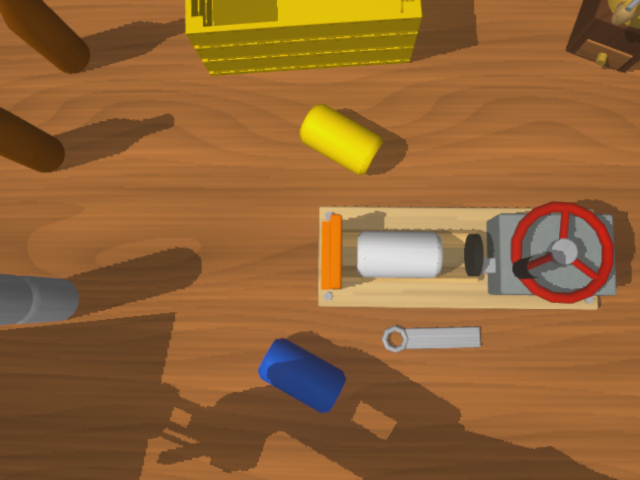

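View pics/side0.png

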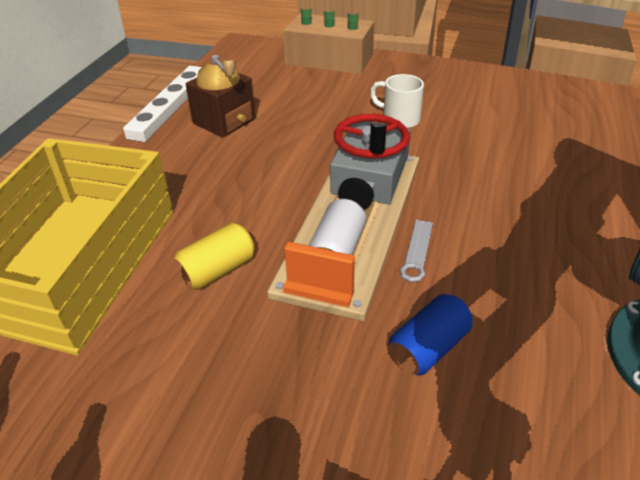

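The clamp is the only thing with a red wheel. In the top view its hub is at (565,252), the black grip at about (520,268), the white can at (399,254) and the orange plate at (332,252). The look-alikes are the blue can (302,375), the yellow can (340,138), the grinder with a crank (600,40) and the black jaw disc (474,255), which could be taken for the grip. The grip I want is the black upright on the wheel rim.

```bash
cat > h.py <<'E'
import numpy as np,cv2
def ray(s,uv):
    p=cv2.undistortPoints(np.array(uv,float).reshape(-1,1,2),s["intrinsics"],np.array(s["dist"])).reshape(-1,2)
    d=np.c_[p,np.ones(len(p))]@s["R"]; C=-s["R"].T@s["t"]; return C,d
def plane(s,uv,z):
    C,d=ray(s,uv); return C+d*((z-C[2])/d[:,2])[:,None]
def proj(s,X):
    return cv2.projectPoints(np.array(X,float).reshape(-1,3),cv2.Rodrigues(s["R"])[0],s["t"],s["intrinsics"],np.array(s["dist"]))[0].reshape(-1,2)
def circ(P):
    A=np.c_[P,np.ones(len(P))];b=(P**2).sum(1);c=np.linalg.lstsq(A,b,rcond=None)[0]
    return c[0]/2,c[1]/2,np.sqrt(c[2]+c[0]**2/4+c[1]**2/4)
E
python3 - <<'E'
import pickle
from h import *
for n in("top","side"):
    s=pickle.load(open(n+"0.pkl","rb"));f=s["frame"].astype(int)
    hsv=cv2.cvtColor(s["frame"],cv2.COLOR_RGB2HSV)
    red=((hsv[...,0]<4)|(hsv[...,0]>175))&(hsv[...,1]>190)&(hsv[...,2]>80)
    red=red.astype(np.uint8)
    nn,lab,st,_=cv2.connectedComponentsWithStats(red); k=1+st[1:,4].argmax(); print(n,st[k])
    c=max(cv2.findContours((lab==k).astype(np.uint8),cv2.RETR_EXTERNAL,cv2.CHAIN_APPROX_NONE)[0],key=len).reshape(-1,2)
    hull=cv2.convexHull(c).reshape(-1,2)
    print("wheel z.112",circ(plane(s,hull,.110)[:,:2]))
    # orange
    org=((hsv[...,0]>=6)&(hsv[...,0]<14)&(hsv[...,1]>225)&(hsv[...,2]>150)).astype(np.uint8)
    nn,lab,st,_=cv2.connectedComponentsWithStats(org);k=1+st[1:,4].argmax();print("orange",st[k])
    im=s["frame"][:,:,::-1]
    if n=="top": cr=im[190:320,470:640]; o=(470,190)
    else: cr=im[100:220,310:430]; o=(310,100)
    cv2.imwrite(f"pics/crop_{n}.png",cv2.resize(cr,None,fx=4,fy=4,interpolation=cv2.INTER_CUBIC))
E
```

```text
top [ 512  203  101  100 2784]
wheel z.112 (np.float64(0.5206532863806465), np.float64(-0.25897352574540067), np.float64(0.06512901955395756))Traceback (most recent call last):
  File "<stdin>", line 14, in <module>
ValueError: attempt to get argmax of an empty sequence
```

```bash
python3 - <<'E'
import pickle
from h import *
for n in("top","side"):
    s=pickle.load(open(n+"0.pkl","rb"))
    hsv=cv2.cvtColor(s["frame"],cv2.COLOR_RGB2HSV)
    red=(((hsv[...,0]<4)|(hsv[...,0]>175))&(hsv[...,1]>170)&(hsv[...,2]>80)).astype(np.uint8)
    nn,lab,st,_=cv2.connectedComponentsWithStats(red); k=1+st[1:,4].argmax(); print(n,st[k])
    c=max(cv2.findContours((lab==k).astype(np.uint8),cv2.RETR_EXTERNAL,cv2.CHAIN_APPROX_NONE)[0],key=len).reshape(-1,2)
    hull=cv2.convexHull(c).reshape(-1,2)
    print("wheel",circ(plane(s,hull,.108)[:,:2]))
    im=s["frame"][:,:,::-1]
    cr=im[190:320,470:640] if n=="top" else im[100:220,310:430]
    cv2.imwrite(f"pics/crop_{n}.png",cv2.resize(cr,None,fx=4,fy=4,interpolation=cv2.INTER_CUBIC))
s=pickle.load(open("top0.pkl","rb"))
print("orange px",s["frame"][252,332], "base corners")
print(plane(s,[[319,207],[319,305],[597,309]],.015))
E
```

```text
top [ 512  203  101  100 2959]
wheel (np.float64(0.5207774961552878), np.float64(-0.25990546084418675), np.float64(0.06560680282747275))
side [ 334  114   76   44 1245]
wheel (np.float64(0.523016633304136), np.float64(-0.2585344530903875), np.float64(0.06783217930968717))
orange px [237 128  10] base corners
[[ 0.59593533  0.06010287  0.015     ]
 [ 0.44872355  0.05869518  0.015     ]
 [ 0.44560517 -0.34858878  0.015     ]]
```

View pics/crop_top.png

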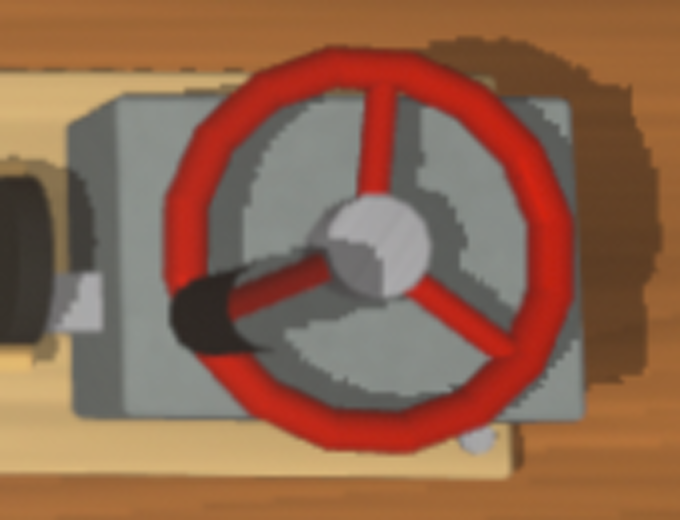

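View pics/crop_side.png

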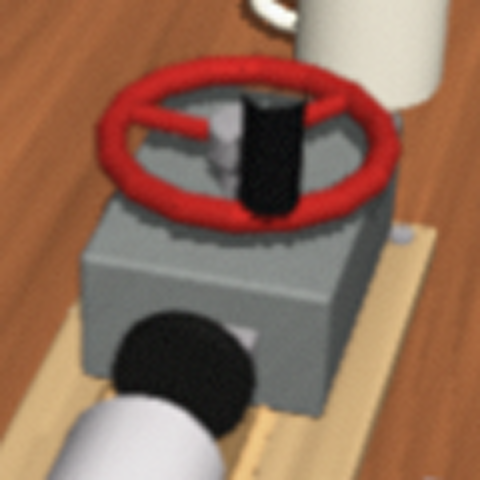

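```bash
python3 - <<'E'
import pickle
from h import *
c=np.array([.5218,-.2594])
S={n:pickle.load(open(n+"0.pkl","rb")) for n in("top","side")}
for n in S: print(n,-S[n]["R"].T@S[n]["t"])
P=plane(S["side"],[[378,139]],.142)[0,:2];print(P,P-c,np.hypot(*(P-c)))
P=plane(S["top"],[[470+205/4,190+312/4]],.142)[0,:2];print(P,P-c,np.hypot(*(P-c)))
for n in S:
    im=S[n]["frame"][:,:,::-1].copy()
    a=np.arctan2(*(P-c)[::-1])
    g=c+.06*np.array([np.cos(a),np.sin(a)]);t=np.linspace(0,6.28,40)
    for z in(.116,.168):
        q=proj(S[n],np.c_[g[0]+.013*np.cos(t),g[1]+.013*np.sin(t),t*0+z])
        for u in q: cv2.circle(im,tuple(int(v) for v in u.round()),0,(0,255,0),-1)
    q=proj(S[n],np.c_[c[0]+.067*np.cos(t),c[1]+.067*np.sin(t),t*0+.108])
    for u in q: cv2.circle(im,tuple(int(v) for v in u.round()),0,(255,0,0),-1)
    cr=im[190:320,470:640] if n=="top" else im[100:220,310:430]
    cv2.imwrite(f"pics/ov_{n}.png",cv2.resize(cr,None,fx=3,fy=3,interpolation=cv2.INTER_NEAREST))
print("angle",np.degrees(a),g)
E
```

```text
top [0.45913956 0.02247715 0.75118299]
side [0.33287044 0.58501749 0.6513155 ]
[ 0.4974333  -0.19550796] [-0.0243667   0.06389204] 0.06838076166289825
[ 0.49726212 -0.19439708] [-0.02453788  0.06500292] 0.06948012234070682
angle 110.68095985389942 [ 0.50061016 -0.20326631]
```

```bash
python3 -c "
import cv2,numpy as np
a=cv2.imread('pics/ov_top.png');b=cv2.imread('pics/ov_side.png');h=max(a.shape[0],b.shape[0]);w=a.shape[1]
o=np.zeros((h,800,3),np.uint8);o[:a.shape[0],:w]=a;bb=cv2.resize(b,(800-w,800-w));o[:min(h,800-w),w:]=bb[:h];cv2.imwrite('pics/ov.png',o)"
```

```text
(no output)
```

View pics/ov.png

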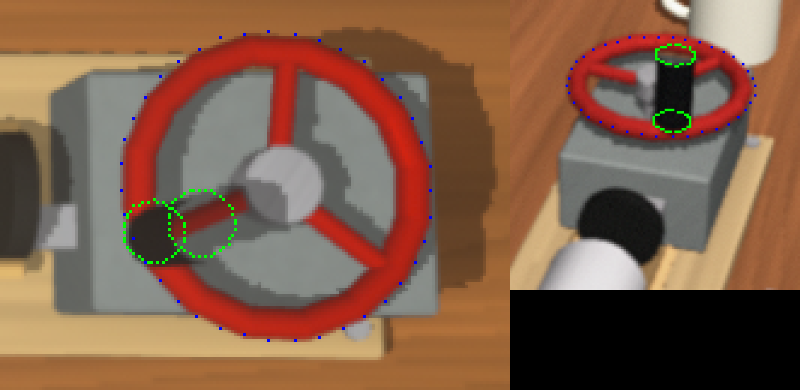

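Projecting the fitted grip back into both pictures lands on the black cylinder. It looks like an open tube, and its near rim matches. That puts the grip at about (0.501, -0.203), the wheel axis at (0.522, -0.259) and the clamp yaw near 0. I'll twist so that tool x is world +y and tool y is world +x.

```bash
python3 -m crank '[{"twist":10},{"twist":10},{"twist":10},{"twist":10},{"twist":10},{"twist":10},{"twist":9.8},{}]'
```

```text
invalid input at $[0]: expected keys tx, ty, tz, twist, grip
```

```bash
python3 -m crank '[{"tx":0,"ty":0,"tz":0,"twist":10,"grip":1},{"tx":0,"ty":0,"tz":0,"twist":10,"grip":1},{"tx":0,"ty":0,"tz":0,"twist":10,"grip":1},{"tx":0,"ty":0,"tz":0,"twist":10,"grip":1},{"tx":0,"ty":0,"tz":0,"twist":10,"grip":1},{"tx":0,"ty":0,"tz":0,"twist":10,"grip":1},{"tx":0,"ty":0,"tz":0,"twist":9.8,"grip":1}]'
```

```text
time: 1.38
tool_pos: [0.1885, 0.5167, 0.2166]
ee_rot: [3.142, -0.0, 1.568]
wrist_force: [-0.2, -0.3, 0.2]
width: 0.0938
```

```bash
python3 -m crank '[{"tx":-5.4,"ty":2.6,"tz":0,"twist":0,"grip":1},{"tx":-5.4,"ty":2.6,"tz":0,"twist":0,"grip":1},{"tx":-5.4,"ty":2.6,"tz":0,"twist":0,"grip":1},{"tx":-5.4,"ty":2.6,"tz":0,"twist":0,"grip":1},{"tx":-5.4,"ty":2.6,"tz":0,"twist":0,"grip":1},{"tx":-5.4,"ty":2.6,"tz":0,"twist":0,"grip":1},{"tx":-5.4,"ty":2.6,"tz":0,"twist":0,"grip":1},{"tx":-5.4,"ty":2.6,"tz":0,"twist":0,"grip":1},{"tx":-5.4,"ty":2.6,"tz":0,"twist":0,"grip":1},{"tx":-5.4,"ty":2.6,"tz":0,"twist":0,"grip":1},{"tx":-5.4,"ty":2.6,"tz":0,"twist":0,"grip":1},{"tx":-5.4,"ty":2.6,"tz":0,"twist":0,"grip":1}]'
python3 - <<'E'
from bench import get_obs,cams
import cv2,pickle
o=get_obs();s=cams.snapshot("wrist");pickle.dump((o,s),open("w1.pkl","wb"))
cv2.imwrite("pics/w1.png",s["frame"][:,:,::-1]);print(o["tool_pos"],o["ee_rot"],o["joint_positions"],s["hand_eye"])
E
```

```text
time: 2.88
tool_pos: [0.5029, -0.1324, 0.2168]
ee_rot: [3.141, -0.0, 1.573]
wrist_force: [0.9, -0.5, 0.5]
width: 0.094
[ 0.5029297  -0.13240497  0.21675157] [ 3.14061449e+00 -9.40507237e-05  1.57314613e+00] [-3.66763760e-01  1.96454730e-02  1.44095939e+00  4.43274178e-04
  1.68010943e+00 -3.69064961e-01] [[-1.39188612e-04 -9.68490667e-01 -2.49049813e-01  7.27910267e-02]
 [ 9.99999674e-01  6.31732545e-05 -8.04542961e-04  2.75811577e-04]
 [ 7.94925636e-04 -2.49049844e-01  9.68490342e-01 -1.68417164e-01]
 [ 0.00000000e+00  0.00000000e+00  0.00000000e+00  1.00000000e+00]]
```

View pics/w1.png

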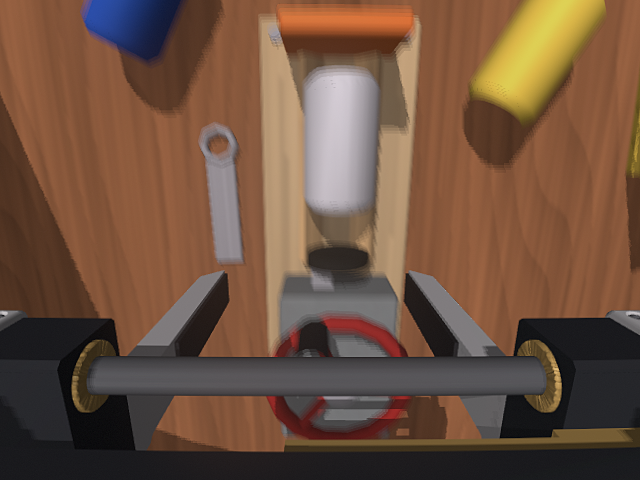

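The wrist view shows the clamp below, with the red wheel around (340,378), the black grip at (313,340) and the jaw disc at (338,258). The white can is at (341,140), with a clear gap to the jaw. I'll check the grip estimate in this view.

```bash
cat >> h.py <<'E'
def wristcam(o,s):
    from scipy.spatial.transform import Rotation as Ro
    T=np.eye(4);T[:3,:3]=Ro.from_euler("xyz",o["ee_rot"]).as_matrix();T[:3,3]=o["tool_pos"]
    M=np.linalg.inv(T@s["hand_eye"]); s=dict(s);s["R"]=M[:3,:3];s["t"]=M[:3,3];return s
E
python3 - <<'E'
import pickle
from h import *
o,s=pickle.load(open("w1.pkl","rb"));s=wristcam(o,s)
im=cv2.resize(s["frame"][:,:,::-1],None,fx=1,fy=1).copy()
c=np.array([.5218,-.2594]);g=np.array([.5006,-.2033]);t=np.linspace(0,6.28,50)
im=cv2.resize(im[230:450,220:460],None,fx=3,fy=3,interpolation=cv2.INTER_CUBIC)
for (p,r,z,col) in((g,.013,.116,(0,255,0)),(g,.013,.168,(0,255,0)),(c,.067,.108,(255,0,0))):
    for u in proj(s,np.c_[p[0]+r*np.cos(t),p[1]+r*np.sin(t),t*0+z]):
        cv2.circle(im,tuple(int(v) for v in ((u-[220,230])*3).round()),1,col,-1)
cv2.imwrite("pics/w1o.png",cv2.resize(im,None,fx=.9,fy=.9))
print("jaw top front wrist",plane(s,[[338,247]],.081)-[.5218,-.2594,0])
S=pickle.load(open("top0.pkl","rb"));print("jaw front top-cam",plane(S,[[465,255]],.075)-[.5218,-.2594,0], "can ends",plane(S,[[357,254],[442,254]],.051)-[.5218,-.2594,0])
E
```

```text
jaw top front wrist [[0.00052834 0.11508723 0.081     ]]
jaw front top-cam [[-0.00299383  0.11677703  0.075     ]] can ends [[-1.80357886e-04  2.63017243e-01  5.10000000e-02]
 [ 3.92053877e-04  1.43182265e-01  5.10000000e-02]]
```

View pics/w1o.png

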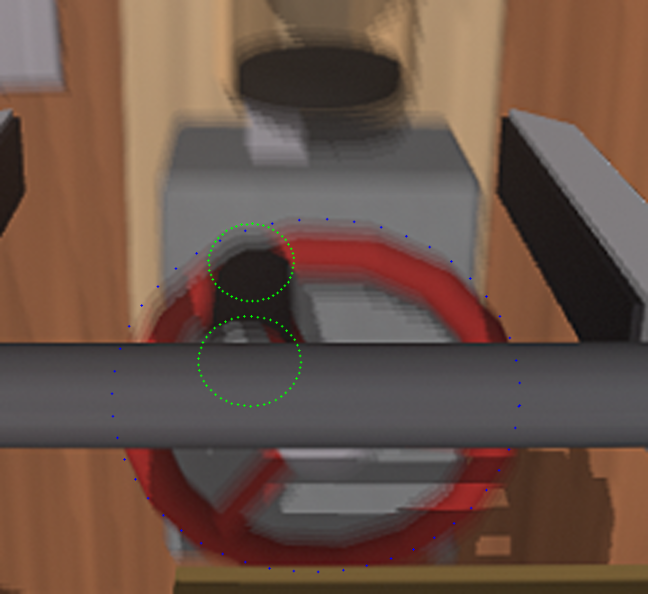

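```bash
python3 - <<'E'
from bench import get_obs,cams
import pickle
from h import *
o=get_obs();s=cams.snapshot("wrist");s=wristcam(o,s);print(o["tool_pos"],o["qvel"])
c=np.array([.5218,-.2594]);g=np.array([.5006,-.2033]);t=np.linspace(0,6.28,50)
im=cv2.resize(s["frame"][230:450,220:460,::-1],None,fx=3,fy=3,interpolation=cv2.INTER_CUBIC)
for (p,r,z,col) in((g,.013,.116,(0,255,0)),(g,.013,.168,(0,255,0)),(c,.067,.108,(255,0,0))):
    for u in proj(s,np.c_[p[0]+r*np.cos(t),p[1]+r*np.sin(t),t*0+z]):
        cv2.circle(im,tuple(int(v) for v in ((u-[220,230])*3).round()),1,col,-1)
cv2.imwrite("pics/w2o.png",cv2.resize(im,None,fx=.9,fy=.9))
E
```

```text
[ 0.50496616 -0.13900434  0.21519887] [ 0.06479278 -0.06336297  0.10075556  0.03888943  0.07023326  0.12634939]
```

View pics/w2o.png

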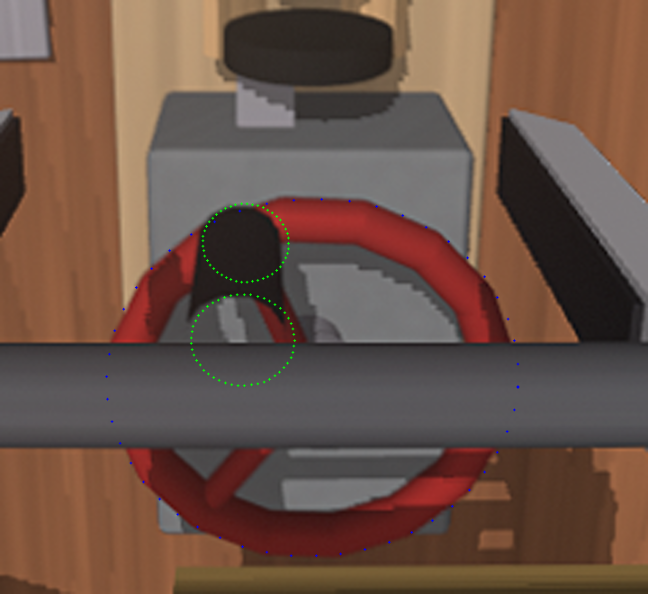

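The settled view agrees with the estimate to about 1–2 mm in x. I'll move over the grip, let it settle, then descend.

```bash
python3 -m crank '[{"tx":-3.6,"ty":-0.1,"tz":0,"twist":0,"grip":1},{"tx":-3.6,"ty":0,"tz":0,"twist":0,"grip":1},{"tx":0,"ty":0,"tz":0,"twist":0,"grip":1},{"tx":0,"ty":0,"tz":0,"twist":0,"grip":1},{"tx":0,"ty":0,"tz":0,"twist":0,"grip":1}]'
```

```text
time: 3.6
tool_pos: [0.5015, -0.2011, 0.2167]
ee_rot: [3.141, -0.0, 1.575]
wrist_force: [0.3, -0.2, 0.2]
width: 0.0943
```

```bash
python3 -m crank '[{"tx":-0.2,"ty":-0.15,"tz":2,"twist":0,"grip":1},{"tx":0,"ty":0,"tz":2,"twist":0,"grip":1},{"tx":0,"ty":0,"tz":2,"twist":0,"grip":1},{"tx":0,"ty":0,"tz":2,"twist":0,"grip":1},{"tx":0,"ty":0,"tz":0,"twist":0,"grip":1},{"tx":0,"ty":0,"tz":0,"twist":0,"grip":1}]'
```

```text
time: 4.35
tool_pos: [0.5005, -0.204, 0.1375]
ee_rot: [3.14, 0.001, 1.574]
wrist_force: [0.0, -0.3, 0.6]
width: 0.0936
```

```bash
python3 - <<'E'
from bench import get_obs,cams
import cv2
o=get_obs();print(o["tool_pos"],o["wrist_force"])
s=cams.snapshot("side");a=cv2.resize(s["frame"][60:240,270:470,::-1],(400,360))
w=cams.snapshot("wrist");b=cv2.resize(w["frame"][220:460,200:480,::-1],(400,343))
import numpy as np
im=np.zeros((360,800,3),np.uint8);im[:,:400]=a;im[:343,400:]=b
cv2.imwrite("pics/g1.png",im)
E
```

```text
[ 0.50051587 -0.20404921  0.13749988] [ 0.00425166 -0.25297077  0.60998705]
```

View pics/g1.png

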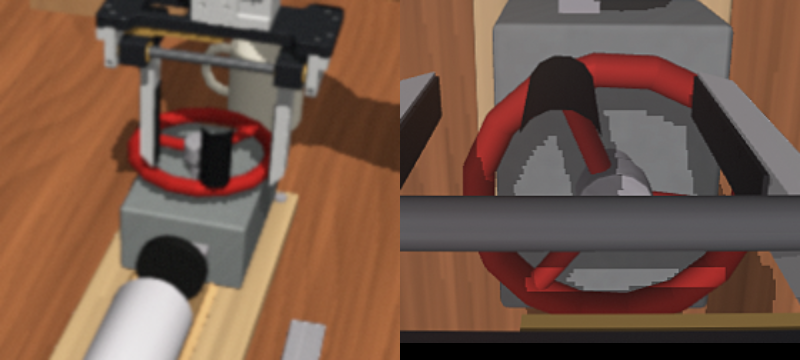

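Here the grip (left panel 214,155) sits centrally between the finger pads, and the tips are clear of the rim. Closing.

```bash
python3 -m crank '[{"tx":0,"ty":0,"tz":0,"twist":0,"grip":0},{"tx":0,"ty":0,"tz":0,"twist":0,"grip":0},{"tx":0,"ty":0,"tz":0,"twist":0,"grip":0},{"tx":0,"ty":0,"tz":0,"twist":0,"grip":0},{"tx":0,"ty":0,"tz":0,"twist":0,"grip":0},{"tx":0,"ty":0,"tz":0,"twist":0,"grip":0}]'
```

```text
time: 5.2
tool_pos: [0.5, -0.2044, 0.1364]
ee_rot: [-3.142, -0.0, 1.574]
wrist_force: [-0.1, 1.0, -0.5]
width: 0.0375
```

```bash
python3 -m crank '[{"tx":0,"ty":0,"tz":0,"twist":0,"grip":0},{"tx":0,"ty":0,"tz":0,"twist":0,"grip":0},{"tx":0,"ty":0,"tz":0,"twist":0,"grip":0}]'
```

```text
time: 5.58
tool_pos: [0.4997, -0.2044, 0.1364]
ee_rot: [-3.141, -0.0, 1.574]
wrist_force: [-1.6, 0.1, 0.5]
width: 0.0255
```

```bash
python3 - <<'E'
import numpy as np
a=np.radians(111-np.arange(0,151,10)); p=.06*np.c_[np.cos(a),np.sin(a)]
for i,d in enumerate(np.diff(p,axis=0)*100): print(111-10*(i+1),"tx %.2f ty %.2f"%(d[1],d[0]), p[i+1]+[.521,-.2594])
E
```

```text
101 tx 0.29 ty 1.01 [ 0.50955146 -0.20050237]
91 tx 0.11 ty 1.04 [ 0.51995286 -0.19940914]
81 tx -0.07 ty 1.04 [ 0.53038607 -0.2001387 ]
71 tx -0.25 ty 1.01 [ 0.54053409 -0.20266889]
61 tx -0.43 ty 0.96 [ 0.55008858 -0.20692282]
51 tx -0.58 ty 0.87 [ 0.55875922 -0.21277124]
41 tx -0.73 ty 0.75 [ 0.56628257 -0.22003646]
31 tx -0.85 ty 0.61 [ 0.57243004 -0.22849772]
21 tx -0.94 ty 0.46 [ 0.57701483 -0.23789792]
11 tx -1.01 ty 0.29 [ 0.57989763 -0.24795146]
1 tx -1.04 ty 0.11 [ 0.58099086 -0.25835286]
-9 tx -1.04 ty -0.07 [ 0.5802613  -0.26878607]
-19 tx -1.01 ty -0.25 [ 0.57773111 -0.27893409]
-29 tx -0.96 ty -0.43 [ 0.57347718 -0.28848858]
-39 tx -0.87 ty -0.58 [ 0.56762876 -0.29715922]
```

First 40°, then a check of the forces.

```bash
python3 -m crank '[{"tx":0.14,"ty":0.5,"tz":0,"twist":0,"grip":0},{"tx":0.14,"ty":0.5,"tz":0,"twist":0,"grip":0},{"tx":0.06,"ty":0.52,"tz":0,"twist":0,"grip":0},{"tx":0.05,"ty":0.52,"tz":0,"twist":0,"grip":0},{"tx":-0.03,"ty":0.52,"tz":0,"twist":0,"grip":0},{"tx":-0.04,"ty":0.52,"tz":0,"twist":0,"grip":0},{"tx":-0.12,"ty":0.5,"tz":0,"twist":0,"grip":0},{"tx":-0.13,"ty":0.5,"tz":0,"twist":0,"grip":0},{"tx":0,"ty":0,"tz":0,"twist":0,"grip":0}]'
```

```text
time: 6.7
tool_pos: [0.5419, -0.2038, 0.1365]
ee_rot: [3.14, 0.0, 1.574]
wrist_force: [1.3, 2.2, -1.4]
width: 0.0255
```

```bash
python3 -m crank '[{"tx":-0.2,"ty":0.48,"tz":0,"twist":0,"grip":0},{"tx":-0.22,"ty":0.48,"tz":0,"twist":0,"grip":0},{"tx":-0.28,"ty":0.44,"tz":0,"twist":0,"grip":0},{"tx":-0.3,"ty":0.43,"tz":0,"twist":0,"grip":0},{"tx":-0.36,"ty":0.38,"tz":0,"twist":0,"grip":0},{"tx":-0.37,"ty":0.37,"tz":0,"twist":0,"grip":0},{"tx":-0.42,"ty":0.31,"tz":0,"twist":0,"grip":0},{"tx":-0.43,"ty":0.3,"tz":0,"twist":0,"grip":0},{"tx":0,"ty":0,"tz":0,"twist":0,"grip":0}]'; python3 - <<'E'
from bench import get_obs,cams
import cv2
s=cams.snapshot("top");cv2.imwrite("pics/t2.png",cv2.resize(s["frame"][180:330,300:640,::-1],None,fx=2.2,fy=2.2));print(get_obs()["wrist_force"],get_obs()["tool_pos"])
E
```

```text
time: 7.82
tool_pos: [0.5735, -0.2303, 0.1365]
ee_rot: [3.14, 0.001, 1.573]
wrist_force: [2.8, 1.5, -1.6]
width: 0.0257
[ 3.48846683 -0.18704393 -1.82644301] [ 0.57352611 -0.23025701  0.13647331]
```

View pics/t2.png

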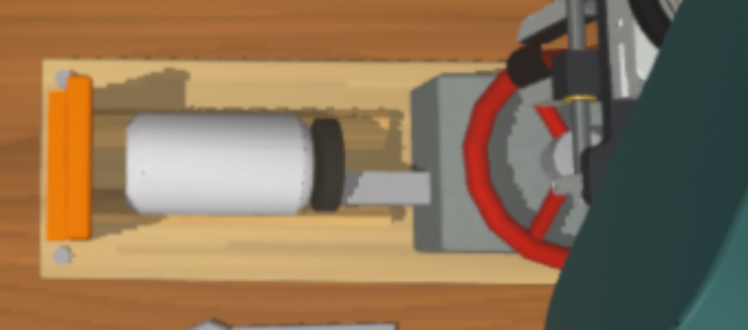

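The jaw has reached the can (at 313,160) and the gap to the plate is still about 15 mm. I'll wind another 30°.

```bash
python3 -m crank '[{"tx":-0.47,"ty":0.23,"tz":0,"twist":0,"grip":0},{"tx":-0.47,"ty":0.22,"tz":0,"twist":0,"grip":0},{"tx":-0.5,"ty":0.15,"tz":0,"twist":0,"grip":0},{"tx":-0.5,"ty":0.13,"tz":0,"twist":0,"grip":0},{"tx":-0.52,"ty":0.06,"tz":0,"twist":0,"grip":0},{"tx":-0.52,"ty":0.05,"tz":0,"twist":0,"grip":0},{"tx":0,"ty":0,"tz":0,"twist":0,"grip":0},{"tx":0,"ty":0,"tz":0,"twist":0,"grip":0}]'; python3 - <<'E'
from bench import get_obs,cams
import cv2
s=cams.snapshot("top");cv2.imwrite("pics/t3.png",cv2.resize(s["frame"][180:330,300:640,::-1],None,fx=2.2,fy=2.2));print(get_obs()["wrist_force"],get_obs()["tool_pos"])
E
```

```text
time: 8.88
tool_pos: [0.5815, -0.2605, 0.1365]
ee_rot: [3.141, 0.002, 1.573]
wrist_force: [4.6, -1.7, -3.0]
width: 0.0254
[ 4.94839127 -1.53178528 -2.50309318] [ 0.58153528 -0.260487    0.13652019]
```

View pics/t3.png

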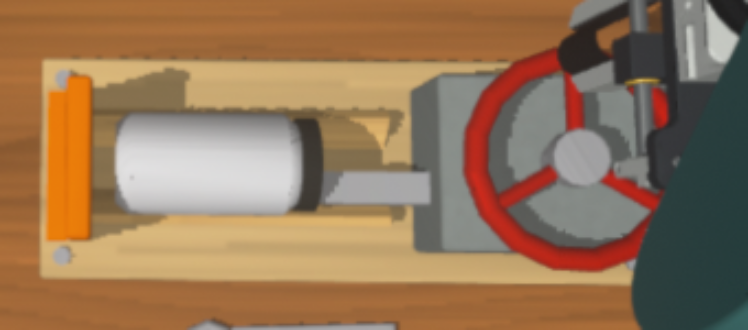

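The can is now being pushed and is about 16 mm short of the plate. My early jaw estimate was a little high: the jaw started nearer 104 mm. That leaves about 35–40° to go, so I'll wind another 25° and then go in fine steps.

```bash
python3 -m crank '[{"tx":-0.52,"ty":0.03,"tz":0,"twist":0,"grip":0},{"tx":-0.52,"ty":0,"tz":0,"twist":0,"grip":0},{"tx":-0.52,"ty":-0.1,"tz":0,"twist":0,"grip":0},{"tx":-0.5,"ty":-0.14,"tz":0,"twist":0,"grip":0},{"tx":-0.5,"ty":-0.18,"tz":0,"twist":0,"grip":0},{"tx":0,"ty":0,"tz":0,"twist":0,"grip":0},{"tx":0,"ty":0,"tz":0,"twist":0,"grip":0}]'; python3 - <<'E'
from bench import get_obs,cams
import cv2
s=cams.snapshot("top");cv2.imwrite("pics/t4.png",cv2.resize(s["frame"][180:330,300:640,::-1],None,fx=2.2,fy=2.2));print(get_obs()["wrist_force"],get_obs()["tool_pos"])
E
```

```text
time: 9.8
tool_pos: [0.5761, -0.2856, 0.1364]
ee_rot: [-3.139, 0.001, 1.573]
wrist_force: [-3.8, 0.4, 2.4]
width: 0.0255
[-4.86402643  0.45550685  1.74286428] [ 0.57613996 -0.28548462  0.13646614]
```

View pics/t4.png

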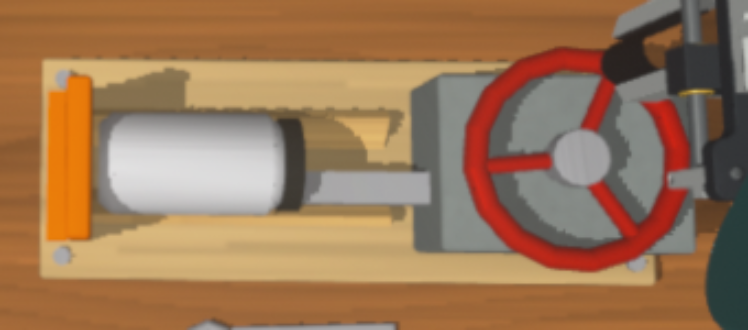

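```bash
python3 -m crank '[{"tx":-0.48,"ty":-0.32,"tz":0,"twist":0,"grip":0},{"tx":-0.23,"ty":-0.14,"tz":0,"twist":0,"grip":0},{"tx":0,"ty":0,"tz":0,"twist":0,"grip":0},{"tx":0,"ty":0,"tz":0,"twist":0,"grip":0}]'; python3 -c "
from bench import get_obs
o=get_obs();print(o['tool_pos'],o['wrist_force'])"
```

```text
time: 10.35
tool_pos: [0.5728, -0.2917, 0.1365]
ee_rot: [-3.141, -0.0, 1.574]
wrist_force: [-2.7, 3.0, 1.5]
width: 0.0253
[ 0.57275115 -0.29172854  0.1364523 ] [-2.69685684  2.95440977  1.50239074]
```

```bash
python3 -m crank '[{"tx":-0.22,"ty":-0.18,"tz":0,"twist":0,"grip":0},{"tx":0,"ty":0,"tz":0,"twist":0,"grip":0},{"tx":0,"ty":0,"tz":0,"twist":0,"grip":0}]'; python3 - <<'E'
from bench import get_obs,cams
import cv2,numpy as np
s=cams.snapshot("top");cv2.imwrite("pics/t5.png",cv2.resize(s["frame"][200:310,310:510,::-1],None,fx=4,fy=4,interpolation=cv2.INTER_CUBIC))
o=get_obs();p=o["tool_pos"][:2]-[.5218,-.2594];p/=np.hypot(*p);f=o["wrist_force"][:2];print(o["tool_pos"],o["wrist_force"],"ang",np.degrees(np.arctan2(p[1],p[0])),"rad",f@p,"resist",-f@[p[1],-p[0]])
E
```

```text
time: 10.72
tool_pos: [0.5711, -0.2942, 0.1364]
ee_rot: [3.141, 0.0, 1.574]
wrist_force: [-1.2, 2.8, 0.6]
width: 0.0255
[ 0.57112479 -0.29416889  0.13643062] [-1.95366068  2.96334235  2.40322079] ang -35.17989110249268 rad -3.3041353300873886 resist 1.2964866527924506
```

View pics/t5.png

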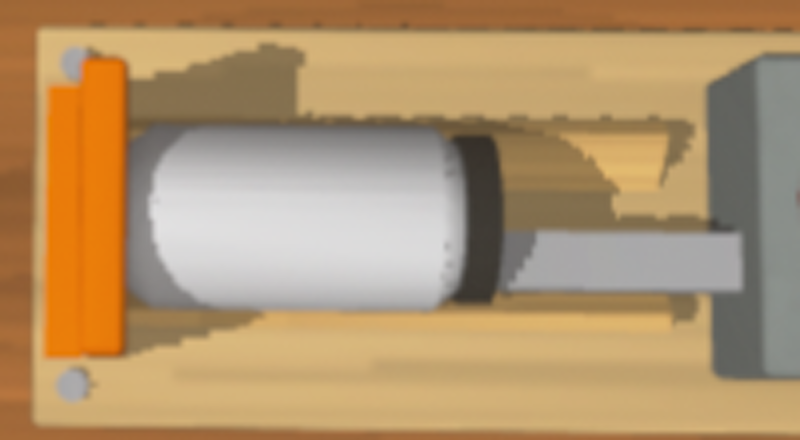

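The can end (128) is now almost at the plate face (127), and the plate is seen edge-on. I'll take small steps until the wheel goes stiff.

```bash
cat > f.py <<'E'
from bench import get_obs
import numpy as np
o=get_obs();p=o["tool_pos"][:2]-[.5218,-.2594];r=np.hypot(*p);p/=r;f=o["wrist_force"][:2];print("r",r,"ang",np.degrees(np.arctan2(p[1],p[0])),"rad",f@p,"resist",-f@[p[1],-p[0]])
E
python3 -m crank '[{"tx":-0.17,"ty":-0.13,"tz":0,"twist":0,"grip":0},{"tx":0,"ty":0,"tz":0,"twist":0,"grip":0},{"tx":0,"ty":0,"tz":0,"twist":0,"grip":0}]'; python3 f.py;python3 -m crank '[{"tx":-0.17,"ty":-0.13,"tz":0,"twist":0,"grip":0},{"tx":0,"ty":0,"tz":0,"twist":0,"grip":0},{"tx":0,"ty":0,"tz":0,"twist":0,"grip":0}]'; python3 f.py
```

```text
time: 11.15
tool_pos: [0.5709, -0.2945, 0.1364]
ee_rot: [3.139, -0.002, 1.575]
wrist_force: [1.8, 5.6, 1.1]
width: 0.0253
r 0.06033826530894477 ang -35.59705105510115 rad -1.8160991692206612 resist 5.564170153276164
time: 11.52
tool_pos: [0.5708, -0.2947, 0.1364]
ee_rot: [3.137, -0.005, 1.576]
wrist_force: [4.6, 9.2, 0.6]
width: 0.0255
r 0.060348141877944475 ang -35.74131144654478 rad -1.6577547398595647 resist 10.121714411470894
```

Resistance has jumped to 10 N and the TCP is hardly moving. Before pushing further I'll check that this is the clamp and not some other contact.

```bash
python3 - <<'E'
from bench import cams
import cv2,numpy as np
s=cams.snapshot("top");cv2.imwrite("pics/t6.png",cv2.resize(s["frame"][200:310,310:510,::-1],None,fx=4,fy=4,interpolation=cv2.INTER_CUBIC))
s=cams.snapshot("side");cv2.imwrite("pics/s6.png",cv2.resize(s["frame"][40:320,250:480,::-1],None,fx=2.1,fy=2.1,interpolation=cv2.INTER_CUBIC))
E
python3 f.py
```

```text
r 0.06035744760798688 ang -35.729152125161654 rad -1.3213977367941718 resist 9.085941316826636
```

View pics/t6.png

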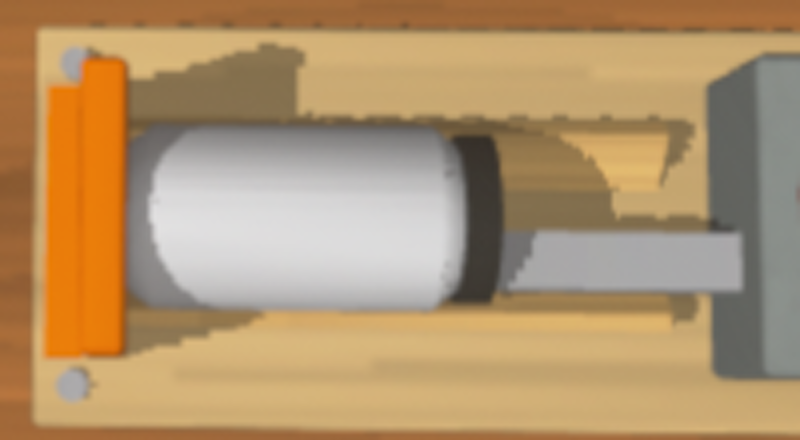

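View pics/s6.png

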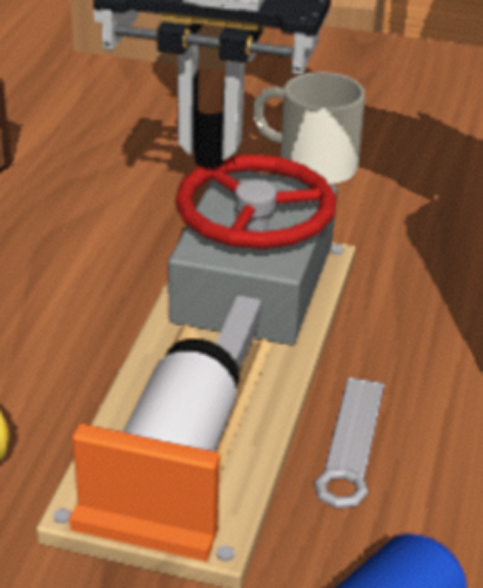

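```bash
python3 - <<'E'
import pickle
from bench import cams
from h import *
s=cams.snapshot("top")
# clamp pose check: base corners in this (unoccluded) picture & plate
im=cv2.resize(s["frame"][200:310,310:510,::-1],None,fx=4,fy=4,interpolation=cv2.INTER_CUBIC)
c=np.array([.5214,-.2594]);th=-.0076
def W(x,y,z): return np.c_[c[0]+x*np.cos(th)-y*np.sin(th),c[1]+x*np.sin(th)+y*np.cos(th),z+0*x]
t=np.linspace(0,6.28,80)
def dr(P,col):
    for u in proj(s,P): cv2.circle(im,tuple(int(v) for v in ((u-[310,200])*4+1.5).round()),1,col,-1)
dr(W(.030*np.cos(t),170e-3+0*t,.051+.03*np.sin(t)),(0,255,0))
dr(W(.033*np.cos(t),285e-3+0*t,.051+.033*np.sin(t)),(255,0,0))
l=np.linspace(-.048,.048,50); dr(W(l,.285+0*l,.096+0*l),(255,0,255))
l=np.linspace(-.075,.075,80); dr(W(l,.320+0*l,.018+0*l),(255,255,0))
cv2.imwrite("pics/t7.png",im)
E
```

```text
(no output)
```

View pics/t7.png

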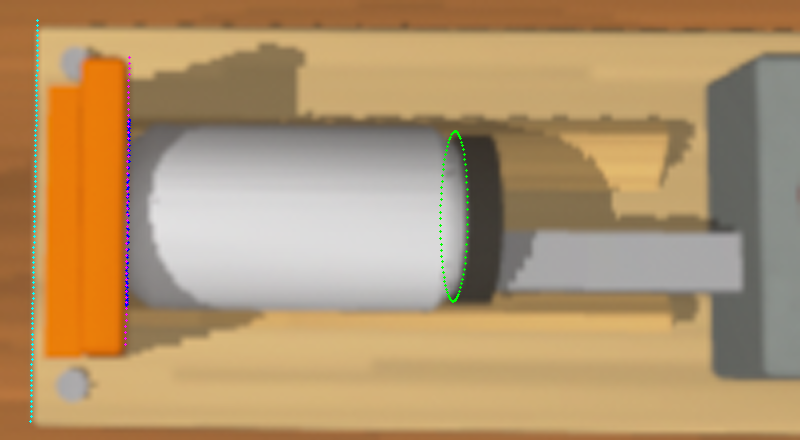

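The model drawn with the jaw at y = 170 and the can end at y = 285 coincides with the picture: the jaw front edge is at 467 and the can end at 127. So the stiffness is the clamp, and the can is home. I'll ease off part of the arm's push, keeping some forward pressure, then open and look.

```bash
python3 -m crank '[{"tx":0.16,"ty":0.12,"tz":0,"twist":0,"grip":0},{"tx":0,"ty":0,"tz":0,"twist":0,"grip":0},{"tx":0,"ty":0,"tz":0,"twist":0,"grip":0}]'; python3 f.py; python3 -m crank '[{"tx":0,"ty":0,"tz":0,"twist":0,"grip":0.55},{"tx":0,"ty":0,"tz":0,"twist":0,"grip":0.55},{"tx":0,"ty":0,"tz":0,"twist":0,"grip":0.55},{"tx":0,"ty":0,"tz":0,"twist":0,"grip":0.55},{"tx":0,"ty":0,"tz":0,"twist":0,"grip":0.55}]'; python3 f.py
```

```text
time: 12.05
tool_pos: [0.5709, -0.2945, 0.1364]
ee_rot: [3.139, -0.002, 1.575]
wrist_force: [2.6, 6.0, 0.5]
width: 0.0255
r 0.06033863577538788 ang -35.598047245291255 rad -1.3921981733800213 resist 6.415419373895376
time: 12.68
tool_pos: [0.5696, -0.2961, 0.1365]
ee_rot: [3.141, 0.0, 1.573]
wrist_force: [-0.3, 0.0, 0.8]
width: 0.0519
r 0.06025075815285268 ang -37.48714108751479 rad -0.2828070380996314 resist -0.20629277898551848
```

Released with zero force. I'll rise straight up, then check.

```bash
python3 -m crank '[{"tx":0,"ty":0,"tz":-1.5,"twist":0,"grip":0.55},{"tx":0,"ty":0,"tz":-2.5,"twist":0,"grip":0.55},{"tx":0,"ty":0,"tz":-3,"twist":0,"grip":0.55},{"tx":0,"ty":0,"tz":-3,"twist":0,"grip":0.55},{"tx":0,"ty":0,"tz":0,"twist":0,"grip":0.55},{"tx":0,"ty":0,"tz":0,"twist":0,"grip":0.55}]'; python3 - <<'E'
from bench import cams,get_obs
from h import *
s=cams.snapshot("top");a=s["frame"][180:330,300:640,::-1];b=cams.snapshot("side")["frame"][40:320,250:480,::-1]
cv2.imwrite("pics/t8.png",cv2.resize(a,None,fx=2.3,fy=2.3,interpolation=cv2.INTER_CUBIC));cv2.imwrite("pics/s8.png",cv2.resize(b,None,fx=2,fy=2,interpolation=cv2.INTER_CUBIC))
im=cv2.resize(s["frame"][200:310,310:510,::-1],None,fx=4,fy=4,interpolation=cv2.INTER_CUBIC)
d=np.abs(im.astype(int)-cv2.imread("pics/t6.png"));print("diff vs t6",d.mean(),(d.max(2)>40).sum(),get_obs()["tool_pos"])
E
```

```text
time: 13.42
tool_pos: [0.5694, -0.2957, 0.2358]
ee_rot: [-3.141, -0.0, 1.574]
wrist_force: [0.1, -0.7, 0.1]
width: 0.0517
diff vs t6 0.3116628787878788 0 [ 0.56904765 -0.29545301  0.23441974]
```

View pics/t8.png

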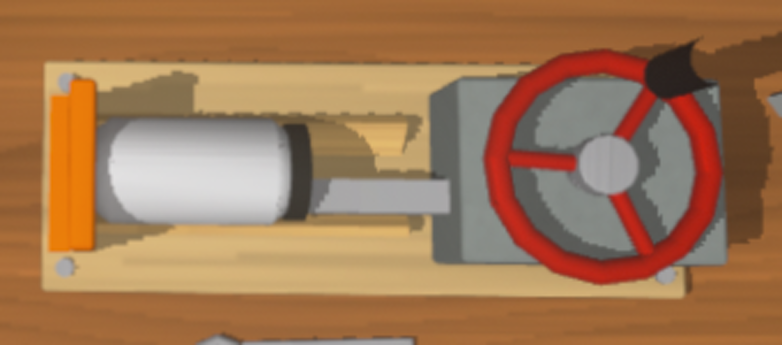

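View pics/s8.png

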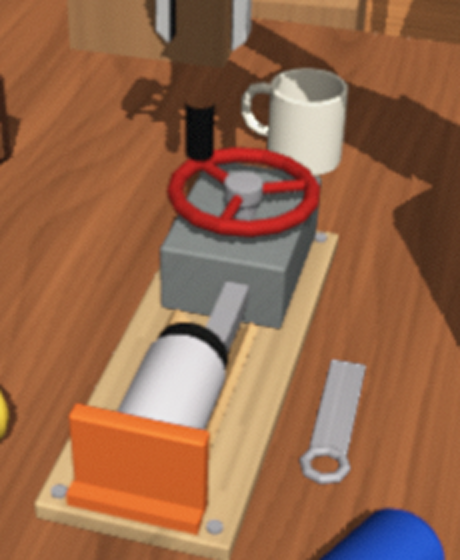

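The wheel is free of the gripper, and the jaw and can have not moved since the tight state. The can sits between the jaw (300,170) and the plate (96,170), so I'm handing in.

```bash
python3 -c "
from bench import ticket
print(ticket.close_job())"
```

```text
the job is handed in; nothing more can be done
None
```

The can is clamped between the jaw and the orange end plate, and I handed the job in at about 13.5 s. I took the black grip (fingers closed at 25.5 mm) and wound it clockwise about 147°. I stopped when the resistance at the grip had risen from about 1–2 N to about 10 N, then eased off, let go and rose clear.

**Last checks:**
- The jaw at y = 170 and the can end at the plate (y = 285), drawn into the top picture, matched what it showed.
- After the release, the picture showed no change in the jaw or can. The wrist force was near zero and nothing was touching.

**What disagreed:**
- **Jaw start:** I first put the jaw at about 116 mm, but the winding showed it was nearer 104 mm.
- **Stiffness at the end:** the wheel stopped more abruptly than the 1.5 N/mm given. The tool moved only about 0.5 mm while the force rose by about 8 N. The pictures showed the gripper clear of everything else, so I took this as the snug stop and wound no further.

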